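Change over the touch-latch boxes at the parcel workshop bench

TASK

We are done with the fittings in the blue box and need those in the green one next. Press down the lid of the blue box, which stands ajar, so that it latches and stays shut, and press the shut lid of the green box so that it springs open; both have push-push latches, so check how each ended up and press again if it is wrong. Leave the yellow box shut.

Things in the scene. Friction and masses are not known exactly. Their poses are not given: they have to be found in the camera images.
- blue_box_press (a point): Blue lid's press point: white 28 mm disc on its upper face, 22 mm behind the front edge, 108 mm before the hinge. Starts ajar. All 3 boxes alike, fixed, white, 130 x 90 mm; lid 136 (x) x 98 mm (y), hinged at the rear (+x). Axes turn with the lid: x to the hinge, z its normal, yaw the box's. Point's height 76 mm shut, about 108 mm ajar (tilted 0.3 rad, orange rim band bared).
- green_box_press (a point): Green lid's press point, as on blue. Starts shut. Latch of all 3: press it straight down to 6 to 8 mm below its shut height (70 to 68 mm; hard stop at 68), slower than 0.1 m/s, hold 0.2 s, let go: an ajar lid stays shut (76 mm), a shut lid springs up ajar (108 mm) within 0.5 s. A press ending less than 2 mm below shut, or a quick tap, changes nothing. Spring: 2 to 5 N, up to 8 N while moving.
- yellow_box_press (a point): Yellow lid's press point: same box, lid, axes and latch as blue and green. It starts shut (76 mm) and is to stay shut.
Mind the look-alikes: they are no part of the job. What is shaped like the part that bears green_box_press but grey is not meant. Leave any grey look-alike of the part that bears blue_box_press alone.

How it is judged (in metres and radians):
At the end, for the whole second after the job is handed in: The blue lid is shut (its press point lower than 84 mm), the green lid stands ajar (its press point higher than 98 mm) and the yellow lid is shut (lower than 84 mm) (height (world z) of each of blue_box_press, yellow_box_press below 0.084 m and height (world z) of green_box_press above 0.098 m); the robot touches nothing.
It fails at once if the yellow lid springs open (height (world z) of yellow_box_press above 0.09 m).
It also fails if it takes over 35 s, if anything falls off the work surface, if the arm or the gripper's body presses on something with over 40 N, if the wrist force passes 120 N, or if a joint passes its speed limit or range.

ROBOT

A 6-joint arm with a two-finger parallel gripper is mounted at the origin on the work surface. World frame = base frame: x ahead of the robot, y to its left, z up, the work surface at z = 0. Lengths are in mm, angles in rad, forces in N, time in s.
With the tool pointing down it reaches from about 275 to 875 mm from the base axis. Payload 12.5 kg.
Tool frame: the origin (TCP) lies midway between the tips of the shut fingers; the grasp point (between the pads) lies 19 mm behind it; z points along the fingers, y is the direction in which the jaws open and shut (so a half turn about z gives the same grasp; the last joint's range is limited). The gripper opens to 85 mm and grips with 20 to 120 N. Pads are 22 mm wide; open, the fingers measure 114 mm over their backs; the gripper's body (76 mm by 85 mm) begins 54 mm behind the grasp point. The pads swing forward as they close: fully open they stand 13 mm farther back than shut.
Start: joints at [-1.414, 0.351, 1.652, -0, 1.139, -0.085], TCP at [131.718, -533.98, 192.29] pointing down, gripper open.
Joint ranges: [-2.75, 2.75], [-0.79, 2.1], [0.01, 2.65], [-1.57, 4.71], [0.07, 3.14], [-2.87, 2.87]. Speed limits (rad/s): [2.22, 2.22, 2.79, 3.14, 3.14, 3.14].

INTERFACE

Orientations are given as [roll, pitch, yaw] about the fixed x, y, z axes, in that order (R = Rz(yaw) Ry(pitch) Rx(roll)).
In Python, from cell import * gives the robot as it stands. The module is installed in compiled form; this text tells all that it offers.
- The arm moves only by the shell command python3 -m crank 'ROWS' [FORCE]. ROWS is JSON, a list of rows, each a list of 3 entries, a list of its own where there are three numbers: the finger opening in cm, from 0 to 8.54, then the shift along the tool's x, y, z in cm, then the turn about the tool's z in degrees. A call has 1 to 10 rows; each row is the pose to reach, as a shift and turn from the pose commanded when the call began, along the tool's axes at that moment; what a row does not reach only later rows make up. A row lasts 1/12 s, in which the tool goes at most 41.7 mm and 7.16 degrees, less where a joint would pass 70% of its speed; a pose out of reach is approached as far as the arm can. A call with a gripper value outside its range is refused whole. The fingers move at their own pace and stop on an object; FORCE is the grip in N (left out, the last holds). Time passes only in rows, so rows that repeat a pose let the fingers close. It gives the time, the measured TCP pose, the force and the opening at its end, in the units of the state.
- get_obs(): the state, without advancing time (a new reading comes with each control period).
- get_image(name): name is "scene" or "top" or "wrist"; returns the picture (400x640x3 uint8, red, green, blue); there is no depth.
- camera_info(name): a dict with "fx", "fy", "cx", "cy" (pixels), "k1" (the pictures are not rectified: a ray, as slopes to the right and down, at radius r is drawn at 1 + k1 r^2 times it, then the intrinsics apply), "R" (3x3) and "t" (3): a world point X has camera coordinates R X + t. Camera axes: x right, y down, z forward; pixel columns grow to the right and rows downward; lengths in mm; the calibration is good to about 2 mm. A picture is of the moment at which its call begins: read the wrist's pose just before it. camera_info takes no time and is no camera call; for the wrist camera it gives the pose at the moment of the call.
- hand_in(): hands the job in, once; it reports no verdict.
The state is a dict: "time_s": time; "joints": joint angles; "joint_vel": joint speeds; "joint_efforts": joint torques, N m; "tcp_pos": TCP position; "tcp_rot": TCP orientation; "wrist_force": force on the tool from outside, world axes, zero at the start; "moment": the same for the moment, N m; "gripper_width": finger opening in mm.
Only numpy, scipy, OpenCV 4.12 (cv2) and the standard library are available. Lean on these libraries where they do the work, as an engineer would, in place of code of your own. Each camera call takes 0.05 s, during which the arm holds its last target.

## Working session

There is one attempt and no reset: what is moved stays moved. The work goes in short steps, Python scripts to look and compute and a shell command to move; the robot and the scene stay as the last step left them, time stands still between calls to the robot, and variables do not carry over. Pictures are saved under pics/ and viewed, and the job is handed in when it is done.

```bash
mkdir -p pics; python3 - <<'E'
from cell import *
import cv2
print(get_obs())
for n in("scene","top","wrist"):
    c=camera_info(n);print(n,c)
    cv2.imwrite(f"pics/{n}0.png",get_image(n)[:,:,::-1])
E
```

```text
{'time_s': 0.0, 'joints': array([-1.41359326e+00,  3.51263694e-01,  1.65242244e+00,  6.23498237e-06,
        1.13909614e+00, -8.46164903e-02]), 'joint_vel': array([-0.00223332,  0.00097788, -0.0007045 , -0.00121202,  0.00163873,
        0.00092892]), 'joint_efforts': array([-1.89574617e-03, -5.06107593e+01, -2.91399425e+01, -2.10855287e-04,
        4.64199096e-03,  1.36304254e-05]), 'tcp_pos': array([ 131.6669675 , -533.62031897,  191.74403611]), 'tcp_rot': array([-3.14040776e+00, -1.06181264e-04,  2.41816882e-01]), 'wrist_force': array([-0.64335696,  0.58087354,  0.30087136]), 'moment': array([-0.0124167 , -0.05542938,  0.0003634 ]), 'gripper_width': 85.28169593531746}
scene {'fx': 420.5741461584329, 'fy': 420.5741461584329, 'cx': 315.4824187353052, 'cy': 201.22490965832057, 'k1': -0.028847718551254037, 'R': array([[-0.70871427,  0.7052474 ,  0.01871347],
       [ 0.49596661,  0.51691841, -0.69771949],
       [-0.50173819, -0.4852025 , -0.71612661]]), 't': array([ 292.72244079, -268.28775793, 1778.01708672])}
top {'fx': 403.017163690063, 'fy': 403.017163690063, 'cx': 314.5240600716171, 'cy': 202.94045498075192, 'k1': -0.060759450422734174, 'R': array([[ 0.00477411, -0.99955464,  0.02945732],
       [-0.98551388, -0.0096969 , -0.16931736],
       [ 0.1695276 , -0.02822226, -0.98512126]]), 't': array([  98.24694585,  574.6790606 , 1000.38100984])}
wrist {'fx': 360.57670558721895, 'fy': 360.57670558721895, 'cx': 317.84226853391766, 'cy': 197.99154092574904, 'k1': -0.014437564200918523, 'R': array([[ 2.39636124e-01, -9.70862501e-01, -7.29738076e-04],
       [-9.25845476e-01, -2.28750755e-01,  3.00804333e-01],
       [-2.92206575e-01, -7.14079600e-02, -9.53685598e-01]]), 't': array([-549.0568382 ,  -39.14736373,  378.87596031])}
```

View pics/top0.png

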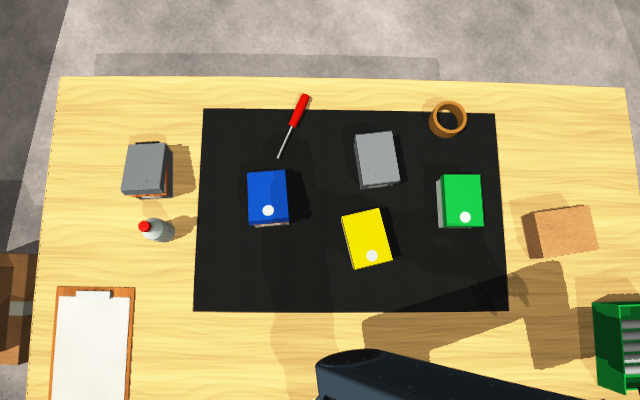

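View pics/scene0.png

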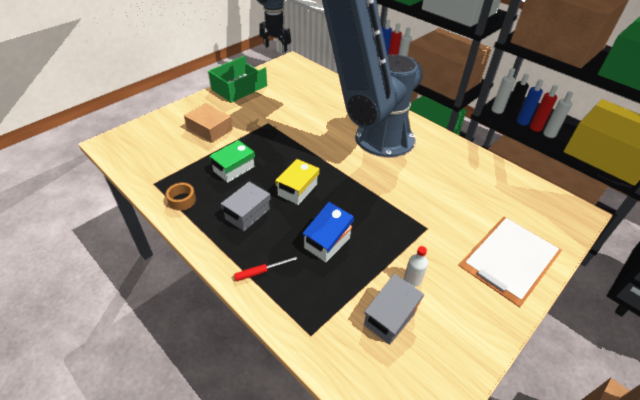

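Top view: the blue lid has its disc at about (268,210). The green lid's is at (465,217) and the yellow lid's at (372,256). The grey boxes at (147,168) and (377,160) are look-alikes without a coloured lid, so I leave them alone. In the scene view the discs are at about (336,214), (238,146) and (304,166). Next I measure them and confirm in a crop.

```bash
cat > h.py <<'E'
from cell import *
import cv2, numpy as np
def ray(ci,uv):
    K=np.array([[ci['fx'],0,ci['cx']],[0,ci['fy'],ci['cy']],[0,0,1.]])
    p=cv2.undistortPoints(np.array([[uv]],float),K,np.array([ci['k1'],0,0,0.]))[0,0]
    R=np.array(ci['R']);t=np.array(ci['t'])
    return -R.T@t, R.T@np.array([p[0],p[1],1])
def onz(ci,uv,z):
    c,d=ray(ci,uv); return c+d*(z-c[2])/d[2]
def disc(img,uv,r=11):
    hsv=cv2.cvtColor(img,cv2.COLOR_RGB2HSV)
    m=((hsv[:,:,1]<70)&(hsv[:,:,2]>190)).astype(np.uint8)
    n,l,s,c=cv2.connectedComponentsWithStats(m)
    k=min(range(1,n),key=lambda i:np.hypot(*(c[i]-uv))-(0 if s[i,4]>8 else -50))
    return c[k],s[k,4]
def tri(c1,u1,c2,u2):
    a,d=ray(c1,u1);b,e=ray(c2,u2)
    s=np.linalg.lstsq(np.c_[d,-e],b-a,rcond=None)[0]
    p,q=a+s[0]*d,b+s[1]*e
    return (p+q)/2,np.linalg.norm(p-q)
E
python3 - <<'E'
from h import *
np.set_printoptions(precision=1,suppress=True)
T=cv2.imread("pics/top0.png")[:,:,::-1].copy();S=cv2.imread("pics/scene0.png")[:,:,::-1].copy()
ct,cs=camera_info("top"),camera_info("scene")
for n,u,v,z in(("blue",(268,210),(336,214),108),("green",(465,217),(238,146),76),("yellow",(372,256),(304,166),76)):
    a,A=disc(T,u);b,B=disc(S,v)
    print(n,a,A,b,B,"top",onz(ct,a,z),"scene",onz(cs,b,z),"tri",*tri(ct,a,cs,b))
hsv=cv2.cvtColor(T,cv2.COLOR_RGB2HSV)
for n,lo,hi in(("blue",100,125),("green",50,80),("yellow",24,34)):
    m=cv2.inRange(hsv,(lo,150,80),(hi,255,255));m[:150]=0;m[290:]=0;m[:,:200]=0;m[:,500:]=0
    c=max(cv2.findContours(m,0,2)[0],key=cv2.contourArea)
    q=cv2.boxPoints(cv2.minAreaRect(c)); print(n)
    P=np.array([onz(ct,p,76) for p in q]);
    for i in range(4):
        d=P[(i+1)%4]-P[i];print(P[i],np.linalg.norm(d),np.degrees(np.arctan2(d[1],d[0])))
cv2.imwrite("pics/crop0.png",cv2.resize(T[150:290,230:500,::-1],None,fx=2.9,fy=2.9,interpolation=cv2.INTER_CUBIC))
E
```

```text
blue [267.8 210.1] 96 [336.1 213.5] 56 top [544.9 217.8 108. ] scene [542.3 219.1 108. ] tri [543.9 218.8 109.1] 2.617447893125294
green [464.9 216.7] 93 [241.1 147.7] 29 top [ 537.  -282.6   76. ] scene [ 532.6 -282.1   76. ] tri [ 535.6 -279.8   79.6] 2.868774862612413
yellow [371.6 255.1] 93 [304.  166.5] 31 top [438.8 -39.4  76. ] scene [434.6 -39.3  76. ] tri [437.8 -37.8  79.3] 2.6994836215261935
blue
[647.4 283.7  76. ] 103.58609870574594 -84.6444824429173
[657.1 180.5  76. ] 137.83631809201842 -174.56100976792197
[519.8 167.5  76. ] 101.25612369944064 95.12958349487889
[510.8 268.3  76. ] 137.46020391888908 6.410780089004106
green
[ 647.8 -222.2   76. ] 109.14882919872579 -85.0453589047049
[ 657.3 -330.9   76. ] 143.5690415935263 -179.72044131785873
[ 513.7 -331.6   76. ] 106.57500645588226 94.27227748699055
[ 505.7 -225.3   76. ] 142.11509949715716 1.2751609480438773
yellow
[536.5  38.2  76. ] 103.01015321269381 -75.72508640538098
[561.9 -61.6  76. ] 138.97909104214236 -167.42405544435223
[426.3 -91.9  76. ] 100.96633822420783 103.63788973655782
[402.5   6.3  76. ] 137.81101148125447 13.414086036056112
```

View pics/crop0.png

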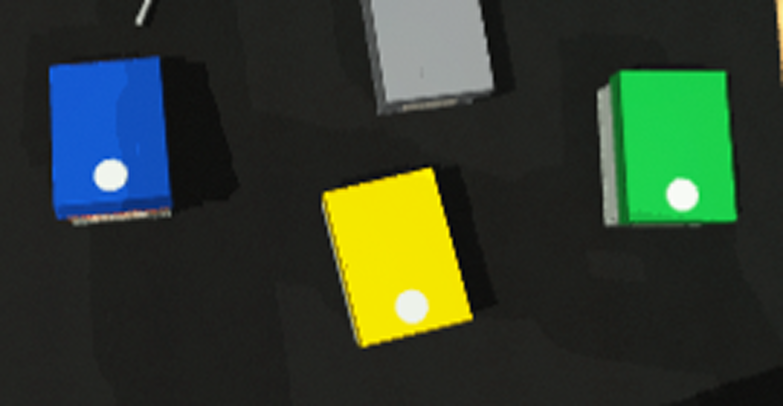

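The crop confirms the three coloured lids. Blue is ajar with its orange rim bared at the front; green and yellow are shut. I'll press green first, with shut fingers.

```bash
cat >> h.py <<'E'
def delta(P):
    from scipy.spatial.transform import Rotation as Ro
    o=get_obs();R=Ro.from_euler('xyz',o['tcp_rot']).as_matrix()
    return R.T@(np.array(P)-o['tcp_pos'])/10
E
python3 - <<'E'
from h import *
print(delta([535.5,-281.5,192]),delta([535.5,-281.5,100]))
ct=camera_info("top")
for u in((592,302),(600,360),(560,210)):print(onz(ct,u,100))
E
```

```text
[ 4.52463095e+01 -1.48162078e+01  6.86982364e-03] [ 45.24558872 -14.80833956   9.20686643]
[ 320.35978668 -591.55528627  100.        ]
[ 179.45846007 -601.12729491  100.        ]
[ 552.73373908 -526.77636489  100.        ]
```

```bash
python3 -m crank '[[0,[1.2,-0.4,-0.5],0],[0,[3.8,-1.2,-1],0],[0,[7.6,-2.5,-1],0],[0,[11.4,-3.7,-1],0],[0,[15.2,-5,-1],0],[0,[19,-6.2,-1],0],[0,[22.8,-7.5,-1],0],[0,[26.6,-8.7,-1],0],[0,[30.4,-10,-1],0],[0,[34.2,-11.2,-1],0]]' 40
python3 -c "
from h import *
print(delta([535.5,-281.5,100]),delta([535.5,-281.5,80]))"
```

```text
time_s: 0.98
tcp_pos: [438.7, -341.1, 202.7]
tcp_rot: [3.142, -0.0, 0.242]
wrist_force: [-0.2, -0.5, -0.0]
gripper_width: -0.0
[10.82243118 -3.46987281 10.27228462] [10.82201846 -3.4700439  12.27228457]
```

```bash
python3 -m crank '[[0,[3.6,-1.2,1],0],[0,[7,-2.3,2.5],0],[0,[9.8,-3.2,4.5],0],[0,[11,-3.6,7],0],[0,[11,-3.6,9],0],[0,[11,-3.6,10.3],0],[0,[11,-3.6,10.7],0],[0,[11,-3.6,10.7],0],[0,[11,-3.6,10.7],0]]'
python3 - <<'E'
from h import *
print(get_obs()['tcp_pos'],delta([535.5,-281.5,69.5]),delta([535.5,-281.5,95])) 
for n in("wrist",): cv2.imwrite(f"pics/{n}1.png",get_image(n)[:,:,::-1])
E
```

```text
time_s: 1.73
tcp_pos: [535.5, -282.1, 96.2]
tcp_rot: [3.141, -0.001, 0.242]
wrist_force: [1.4, -0.5, -0.3]
gripper_width: 0.2
[ 535.48492704 -282.05648805   96.20331273] [ 0.01310427 -0.0552279   2.67030828] [ 0.01470625 -0.053741    0.12030922]
```

View pics/wrist1.png

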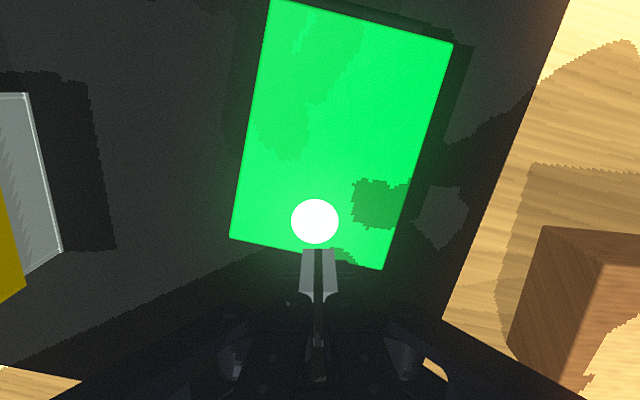

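The wrist view shows the green disc at (315,221) and the finger tips at about (318,250). I check the disc's position against this view.

```bash
python3 - <<'E'
from h import *
I=cv2.imread("pics/wrist1.png")[:,:,::-1].copy();c=camera_info("wrist")
u,a=disc(I,(315,221));print(u,a,onz(c,u,76))
E
```

```text
[314.32356459 220.82057416] 1672 [ 533.93018598 -280.09024629   76.        ]
```

```bash
python3 -m crank '[[0,[-0.1,-0.2,0.5],0],[0,[-0.1,-0.2,1.0],0],[0,[-0.1,-0.2,1.5],0],[0,[-0.1,-0.2,1.9],0],[0,[-0.1,-0.2,2.2],0],[0,[-0.1,-0.2,2.5],0],[0,[-0.1,-0.2,2.7],0],[0,[-0.1,-0.2,2.7],0],[0,[-0.1,-0.2,2.7],0],[0,[-0.1,-0.2,2.7],0]]'
```

```text
time_s: 2.62
tcp_pos: [533.8, -280.4, 68.4]
tcp_rot: [3.141, -0.0, 0.242]
wrist_force: [-0.6, 0.3, -0.1]
gripper_width: -0.3
```

```bash
python3 - <<'E'
from h import *
w=get_image("wrist");s=get_image("scene");print(get_obs()['wrist_force'],get_obs()['tcp_pos'])
s=cv2.resize(s[110:210,190:310],(600,500),interpolation=cv2.INTER_CUBIC)
cv2.imwrite("pics/w2.png",w[:,:,::-1]);cv2.imwrite("pics/s2.png",s[:,:,::-1])
E
```

```text
[ 0.2436399   0.90793331 -1.13987639] [ 533.78146241 -280.40683421   68.49803594]
```

View pics/w2.png

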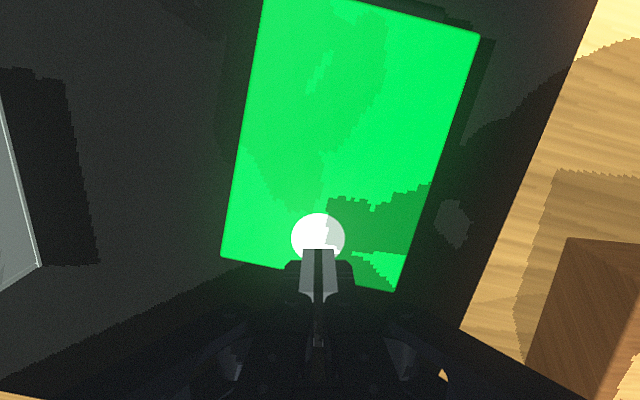

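View pics/s2.png

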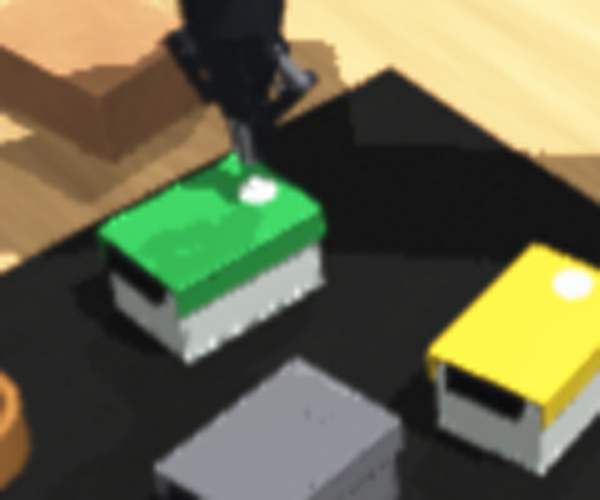

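```bash
cat >> h.py <<'E'
def proj(ci,P):
    K=np.array([[ci['fx'],0,ci['cx']],[0,ci['fy'],ci['cy']],[0,0,1.]])
    return cv2.projectPoints(np.array([P],float),cv2.Rodrigues(ci['R'])[0],ci['t'],K,np.array([ci['k1'],0,0,0.]))[0].ravel()
E
python3 - <<'E'
from h import *
o=get_obs();p=o['tcp_pos'];cw,cs=camera_info("wrist"),camera_info("scene")
for z in (60,68,76,84): q=[p[0],p[1],z];s=proj(cs,q);print(z,proj(cw,q),s,(s-[190,110])*5)
I=cv2.imread("pics/w2.png")[:,:,::-1].copy()
u,a=disc(I,(318,235));print(u,a)
for uv in((317,236),):print([onz(cw,uv,z) for z in (68,76)])
E
```

```text
60 [318.63766203 226.62720102] [241.54942716 151.35440676] [257.74713578 206.77203381]
68 [318.6768217  232.16341252] [241.32608893 149.70970809] [256.63044464 198.54854045]
76 [318.71914261 238.14718734] [241.10122607 148.05332861] [255.50613035 190.26664305]
84 [318.7650225  244.63492291] [240.8748236  146.38514808] [254.37411798 181.9257404 ]
[317.33996489 233.59859567] 1709
[array([ 531.36529981, -280.06234914,   68.        ]), array([ 534.74862694, -279.24349952,   76.        ])]
```

The lid isn't touched. The force is about 0, and both views put the visible tip roughly 20 mm above the reported TCP. I feel downward slowly until there is contact.

```bash
python3 -m crank '[[0,[0,0,0.3],0],[0,[0,0,0.6],0],[0,[0,0,0.8],0],[0,[0,0,0.8],0]]'
```

```text
time_s: 3.05
tcp_pos: [533.4, -280.2, 59.6]
tcp_rot: [-3.141, 0.001, 0.242]
wrist_force: [-0.2, 0.3, -0.0]
gripper_width: 0.1
```

```bash
python3 -m crank '[[0,[0,0,0.3],0],[0,[0,0,0.5],0],[0,[0,0,0.5],0]]'; python3 - <<'E'
from h import *
w=get_image("wrist");s=get_image("scene");print(get_obs()['wrist_force'],get_obs()['tcp_pos'])
s=cv2.resize(s[110:190,200:290],(540,480),interpolation=cv2.INTER_CUBIC)
cv2.imwrite("pics/w3.png",w[150:350,200:450,::-1]);cv2.imwrite("pics/s3.png",s[:,:,::-1])
E
```

```text
time_s: 3.3
tcp_pos: [533.5, -280.2, 54.8]
tcp_rot: [-3.141, 0.0, 0.242]
wrist_force: [-0.7, -0.1, -0.5]
gripper_width: 0.2
[ 0.62948224 -1.36959916 -0.03533937] [ 533.63399456 -280.31449497   55.17871405]
```

View pics/w3.png

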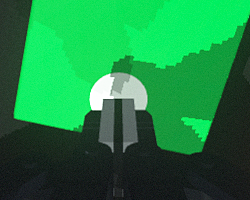

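View pics/s3.png

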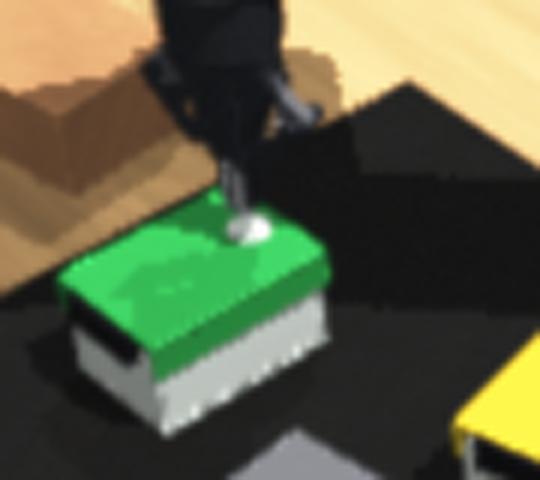

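The tip is now just above the disc, still with no force and the lid still shut.

```bash
python3 -m crank '[[0,[0,0,0.2],0],[0,[0,0,0.2],0]]';python3 -m crank '[[0,[0,0,0.2],0],[0,[0,0,0.2],0]]'
```

```text
time_s: 3.57
tcp_pos: [533.6, -280.3, 53.1]
tcp_rot: [-3.141, 0.0, 0.242]
wrist_force: [-1.3, -0.0, 0.0]
gripper_width: -0.0
time_s: 3.73
tcp_pos: [533.6, -280.3, 51.0]
tcp_rot: [-3.141, 0.0, 0.242]
wrist_force: [0.8, 0.3, -0.7]
gripper_width: -0.0
```

```bash
python3 -m crank '[[0,[0,0,0.2],0],[0,[0,0,0.2],0]]';python3 -m crank '[[0,[0,0,0.2],0],[0,[0,0,0.2],0]]'
```

```text
time_s: 3.9
tcp_pos: [533.6, -280.3, 48.9]
tcp_rot: [-3.141, 0.0, 0.242]
wrist_force: [0.3, -0.1, 0.2]
gripper_width: -0.0
time_s: 4.07
tcp_pos: [533.5, -280.3, 46.9]
tcp_rot: [-3.141, 0.0, 0.242]
wrist_force: [0.2, -0.2, 0.3]
gripper_width: -0.1
```

```bash
cat > look.py <<'E'
from h import *
import sys
n,r0,r1,c0,c1=sys.argv[1],*map(int,sys.argv[2:6])
w=get_image("wrist");s=get_image("scene");o=get_obs();print(o['wrist_force'],o['tcp_pos'],o['joint_efforts'])
a=cv2.resize(w[150:350,200:450],(500,400));k=400/(r1-r0)
b=cv2.resize(s[r0:r1,c0:c1],(290,400),interpolation=cv2.INTER_CUBIC)
cv2.imwrite(f"pics/{n}.png",np.hstack([a,b])[:,:,::-1])
E
python3 look.py l4 110 200 205 270
```

```text
[ 0.07066601 -1.00995279 -0.41031925] [ 533.64010102 -280.29960865   47.20211009] [-1.66304075e-03 -6.04565692e+01 -2.42499447e+01 -5.06043693e-05
 -1.01282596e-02 -2.24094578e-05]
```

View pics/l4.png

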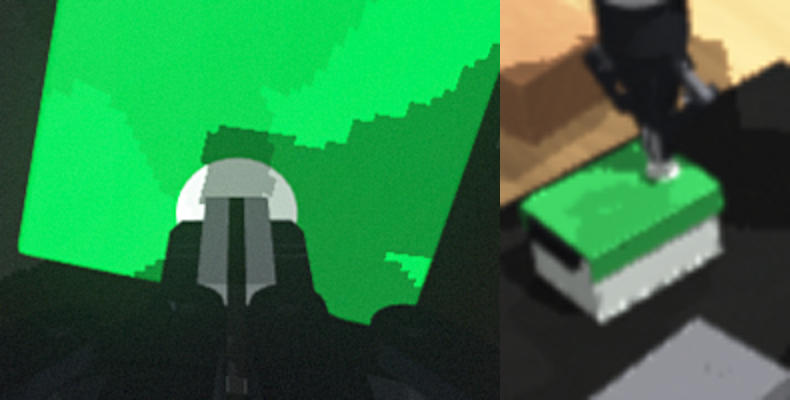

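Still above the disc: the tip's shadow lies ahead of it with a gap, and the lid is shut. I keep going down.

```bash
python3 -m crank '[[0,[0,0,0.2],0],[0,[0,0,0.4],0],[0,[0,0,0.4],0]]';python3 -m crank '[[0,[0,0,0.2],0],[0,[0,0,0.2],0]]'
```

```text
time_s: 4.42
tcp_pos: [533.5, -280.2, 42.8]
tcp_rot: [-3.141, 0.0, 0.242]
wrist_force: [0.2, 0.1, -0.2]
gripper_width: -0.0
time_s: 4.58
tcp_pos: [533.5, -280.3, 40.9]
tcp_rot: [-3.141, 0.0, 0.242]
wrist_force: [0.6, 0.7, -0.8]
gripper_width: -0.4
```

```bash
python3 look.py l5 110 200 205 270
```

```text
[-0.0942757   0.04265002 -0.74865854] [ 533.64106834 -280.31807977   41.19990292] [-1.99162292e-03 -6.06158638e+01 -2.39827716e+01 -2.10406267e-05
 -9.91396053e-03  1.01409535e-05]
```

View pics/l5.png

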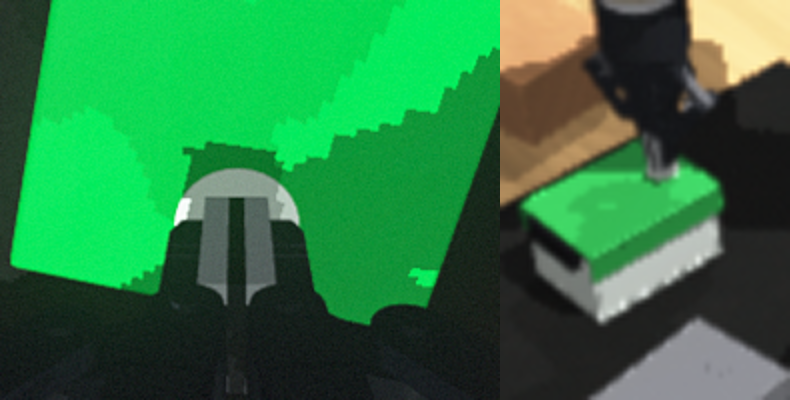

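```bash
python3 - <<'E'
from h import *
cw=camera_info("wrist");o=get_obs();C=-cw['R'].T@cw['t'];print(o['tcp_pos'],C,C-o['tcp_pos'], cw['R'][2], o['joints'])
# lid corner spacing & disc in w1 at its pose: shift of camera by tcp diff
I=cv2.imread("pics/wrist1.png")[:,:,::-1].copy()
hsv=cv2.cvtColor(I,cv2.COLOR_RGB2HSV);m=cv2.inRange(hsv,(45,120,60),(85,255,255));cv2.rectangle(m,(290,190),(340,300),255,-1) if 0 else None
c=max(cv2.findContours(m,0,2)[0],key=cv2.contourArea)
c1=dict(cw);C1=C+np.array([535.5,-282.1,96.2])-o['tcp_pos'];c1['t']=-cw['R']@C1
F1,F2=(229,238),(383,270)
for z in (50,60,68,76,84):
    a,b=onz(c1,F1,z),onz(c1,F2,z);d,_=onz(c1,(292,221),z),0;e=onz(c1,(339,221),z)
    print(z,a,b,np.linalg.norm(a-b),np.linalg.norm(d-e))
from scipy.spatial.transform import Rotation as Ro
R=Ro.from_euler('xyz',o['tcp_rot']).as_matrix()
for k in(0,-10,-20,-30,-40):
  for x in (-11,0,11):
    print(k,x,proj(cw,o['tcp_pos']+R@np.array([x,0,k])))
E
```

```text
[ 533.64106834 -280.31807977   41.19990292] [ 608.01022275 -261.45456848  222.07889045] [ 74.3691544   18.86351129 180.87898752] [-0.29217467 -0.07230566 -0.95362773] [-5.60901328e-01  6.29316164e-01  1.62343656e+00  1.50530748e-05
  8.89036516e-01  7.68098551e-01]
50 [ 497.81073475 -228.25068277   50.        ] [ 499.58140697 -337.86083335   50.        ] 109.62445161109078 31.680146421377383
60 [ 502.74551189 -229.7913716    60.        ] [ 504.43820806 -334.57456079   60.        ] 104.79686043642059 30.28503070560015
68 [ 506.6933336  -231.02392266   68.        ] [ 508.32364894 -331.94554274   68.        ] 100.93478749668445 29.168938132978216
76 [ 510.64115531 -232.25647373   76.        ] [ 512.20908981 -329.31652469   76.        ] 97.07271455694834 28.052845560356413
84 [ 514.58897702 -233.48902479   84.        ] [ 516.09453068 -326.68750664   84.        ] 93.21064161721218 26.936752987734614
0 -11 [318.6675302  250.93499654]
0 0 [318.68577167 232.50320362]
0 11 [318.70457937 213.42871417]
-10 -11 [318.71550833 259.32223873]
-10 0 [318.73557648 240.0998187 ]
-10 11 [318.75630152 220.17023347]
-20 -11 [318.7685466  268.59573327]
-20 0 [318.79074133 248.51540062]
-20 11 [318.81370453 227.65334951]
-30 -11 [318.82748647 278.90315428]
-30 0 [318.8521776  257.88945789]
-30 11 [318.87777617 236.00722067]
-40 -11 [318.89336591 290.42674363]
-40 0 [318.92101484 268.3949633 ]
-40 11 [318.94974656 245.39275348]
```

The wrist camera's geometry agrees with a lid at 76 mm. It puts the front face of the real finger tip about 40 mm above the reported TCP, so contact should come near TCP z ≈ 36 mm.

```bash
python3 -m crank '[[0,[0,0,0.2],0],[0,[0,0,0.2],0]]';python3 -m crank '[[0,[0,0,0.2],0],[0,[0,0,0.2],0]]'
```

```text
time_s: 4.85
tcp_pos: [533.6, -280.3, 39.0]
tcp_rot: [-3.141, 0.0, 0.242]
wrist_force: [0.4, 0.5, -0.3]
gripper_width: -0.0
time_s: 5.02
tcp_pos: [533.8, -280.4, 37.2]
tcp_rot: [3.141, -0.0, 0.242]
wrist_force: [-0.8, 0.4, 3.4]
gripper_width: -0.0
```

Contact: 3.4 N at TCP z of about 37.5, so the tip sits about 38.5 mm above the reported TCP. I press 6.5 mm further and hold.

```bash
python3 -m crank '[[0,[0,0,0.3],0],[0,[0,0,0.6],0],[0,[0,0,0.65],0],[0,[0,0,0.65],0],[0,[0,0,0.65],0],[0,[0,0,0.65],0]]'
```

```text
time_s: 5.52
tcp_pos: [533.7, -280.4, 30.9]
tcp_rot: [3.141, -0.0, 0.242]
wrist_force: [-0.4, -1.2, 3.3]
gripper_width: -0.0
```

```bash
python3 -m crank '[[0,[0,0,-0.5],0],[0,[0,0,-2],0],[0,[0,0,-5],0],[0,[0,0,-9],0],[0,[0,0,-11],0],[0,[0,0,-11],0],[0,[0,0,-11],0]]'; python3 look.py l6 110 200 205 270
```

```text
time_s: 6.1
tcp_pos: [534.0, -280.5, 141.9]
tcp_rot: [3.14, -0.001, 0.242]
wrist_force: [-0.4, 0.4, -1.2]
gripper_width: 0.0
[ 0.34509234 -0.62391171 -0.03445623] [ 533.1235783  -279.91033662  139.75652334] [ 2.87573336e-02 -5.97875190e+01 -2.89360768e+01  2.43526483e-03
  1.03630812e-02 -1.62334385e-05]
```

View pics/l6.png

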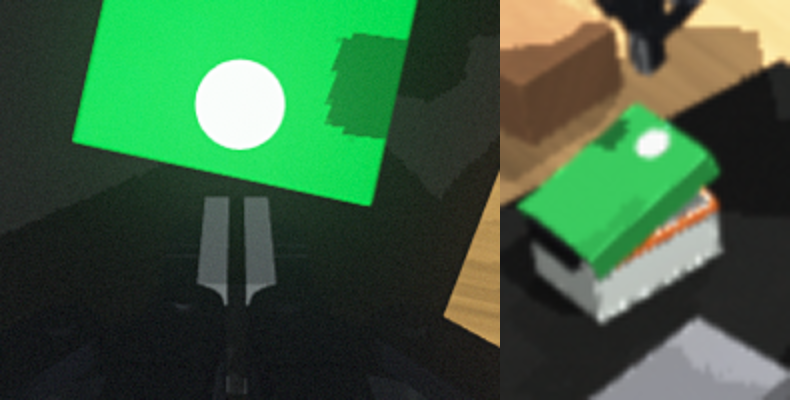

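Green sprang open: the orange rim is bared and the disc is raised. Next is blue, at about (541, 218).

```bash
python3 -c "
from h import *
np.set_printoptions(precision=2,suppress=True)
print(delta([541,218.5,145]))"
```

```text
[ 12.7  -48.2   -0.48]
```

```bash
python3 -m crank '[[0,[0.4,-1.5,-0.5],0],[0,[1.3,-4.8,-0.5],0],[0,[2.2,-8.4,-0.5],0],[0,[3.2,-12,-0.5],0],[0,[4.1,-15.6,-0.5],0],[0,[5.1,-19.2,-0.5],0],[0,[6,-22.8,-0.5],0],[0,[7,-26.4,-0.5],0],[0,[7.9,-30,-0.5],0],[0,[8.9,-33.6,-0.5],0]]'
python3 -c "
from h import *
np.set_printoptions(precision=2,suppress=True)
print(delta([541,218.5,145]))"
```

```text
time_s: 7.03
tcp_pos: [538.3, 69.6, 145.0]
tcp_rot: [-3.141, 0.002, 0.242]
wrist_force: [0.7, 0.0, 0.9]
gripper_width: -0.4
[  3.83 -14.39   0.  ]
```

```bash
python3 -m crank '[[0,[0.9,-3.6,0],0],[0,[1.9,-7.2,0],0],[0,[2.8,-10.8,0],0],[0,[3.6,-13.6,1],0],[0,[3.8,-14.4,3],0],[0,[3.8,-14.4,5],0],[0,[3.8,-14.4,5],0],[0,[3.8,-14.4,5],0]]'
python3 look.py l7 180 270 300 365
python3 - <<'E'
from h import *
c=camera_info("wrist");I=get_image("wrist")
u,a=disc(I,(318,220));print(u,a,onz(c,u,108),onz(c,u,76),delta([541,218.5,31]))
E
```

```text
time_s: 7.7
tcp_pos: [540.8, 216.2, 94.8]
tcp_rot: [3.141, 0.003, 0.242]
wrist_force: [-1.2, -0.1, 0.6]
gripper_width: 0.1
[ 0.43251152 -0.86216565  0.06618863] [542.26136097 216.04340602  96.64407505] [ 4.64920700e-01 -5.55796695e+01 -2.51972401e+01  1.20667520e-02
  1.10979742e-02  7.24747981e-03]
[310.21986971 233.78555917] 1842 [545.20553171 221.26352095 108.        ] [531.74944835 218.6943064   76.        ] [-0.09739088 -0.27964051  6.59202905]
```

View pics/l7.png

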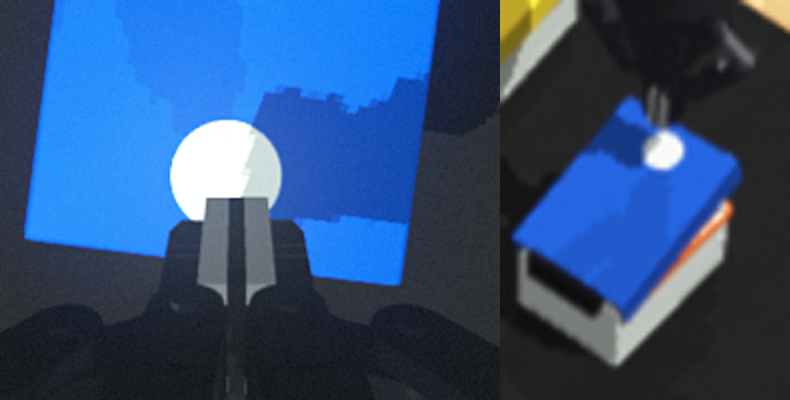

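Blue is still ajar. The disc shows at crop (226,172), with the tips over its front half. I press down at about 0.07 m/s.

```bash
python3 -m crank '[[0,[0,-0.3,0.5],0],[0,[0,-0.3,1.1],0],[0,[0,-0.3,1.7],0],[0,[0,-0.3,2.3],0],[0,[0,-0.3,2.9],0],[0,[0,-0.3,3.5],0],[0,[0,-0.3,4.1],0],[0,[0,-0.3,4.7],0],[0,[0,-0.3,5.3],0],[0,[0,-0.3,5.8],0]]'; python3 -c "
from h import *
np.set_printoptions(precision=2,suppress=True)
print(delta([541,218.5,31]))"
```

```text
time_s: 8.68
tcp_pos: [541.0, 219.0, 37.0]
tcp_rot: [-3.142, 0.001, 0.242]
wrist_force: [-3.1, -0.0, 4.6]
gripper_width: 0.1
[-0.01  0.05  0.6 ]
```

```bash
python3 -m crank '[[0,[0,0,0.3],0],[0,[0,0,0.55],0],[0,[0,0,0.6],0],[0,[0,0,0.6],0],[0,[0,0,0.6],0],[0,[0,0,0.6],0]]'
```

```text
time_s: 9.18
tcp_pos: [541.4, 219.0, 32.0]
tcp_rot: [3.142, -0.0, 0.242]
wrist_force: [-4.3, -0.2, 3.3]
gripper_width: 0.2
```

```bash
python3 -m crank '[[0,[0,0,0.12],0],[0,[0,0,0.12],0],[0,[0,0,0.12],0],[0,[0,0,0.12],0]]'
```

```text
time_s: 9.52
tcp_pos: [541.5, 219.0, 30.7]
tcp_rot: [3.142, -0.0, 0.242]
wrist_force: [-2.9, -0.4, 3.6]
gripper_width: -0.2
```

Held at 30.7, the same depth that worked on green. Now I release, back off and check everything.

```bash
python3 -m crank '[[0,[0,0,-0.5],0],[0,[0,0,-2],0],[0,[0,0,-5],0],[0,[0,0,-9],0],[0,[0,0,-13],0],[-0,[0,0,-15],0],[0,[0,0,-15],0],[0,[0,0,-15],0],[0,[0,0,-15],0]]'; python3 - <<'E'
from h import *
s=get_image("scene");t=get_image("top");o=get_obs();print(o['tcp_pos'],o['wrist_force'])
np.save("s8.npy",s)
ct,cs=camera_info("top"),camera_info("scene")
for n,u,v in(("blue",(268,215),(340,222)),("green",(465,212),(238,140)),("yellow",(372,255),(304,166))):
    a,A=disc(t,u);b,B=disc(s,v);print(n,a,A,b,B,*tri(ct,a,cs,b))
cv2.imwrite("pics/s8.png",cv2.resize(s[100:290,190:440],(790,600),interpolation=cv2.INTER_CUBIC)[:,:,::-1])
cv2.imwrite("pics/t8.png",t[:,:,::-1])
E
```

```text
time_s: 10.27
tcp_pos: [540.9, 218.8, 179.6]
tcp_rot: [3.142, 0.001, 0.242]
wrist_force: [-0.6, -0.7, -0.6]
gripper_width: 0.1
[540.69475078 218.75146269 179.08490421] [ 0.45164205 -0.01212724 -0.08310153]
blue [287.4 134.6] 20 [336.69387755 218.75510204] 49 [660.49039513 229.74499537 214.6453085 ] 143.82157977025093
green [469.68604651 212.36046512] 86 [238.94117647 141.64705882] 34 [ 541.89410813 -279.1396451   112.24963794] 3.2329036041482917
yellow [370.38571429 255.7       ] 70 [304.51724138 166.37931034] 29 [436.68822128 -35.28536939  80.28183591] 1.118186602915146
```

View pics/s8.png

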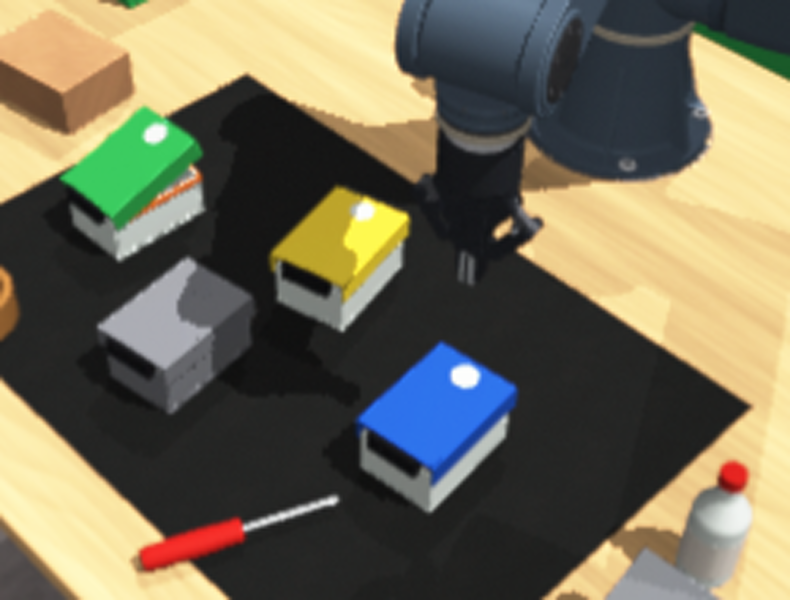

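View pics/t8.png

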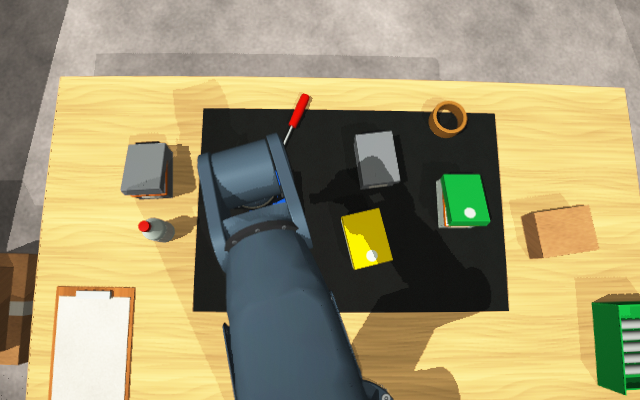

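The scene view shows blue shut, with no orange rim and its disc at crop (464,376), green ajar with its rim showing, and yellow shut. The arm hides blue from the top camera. I wait a moment, then check again that blue stays shut.

```bash
python3 -m crank '[[0,[0,0,-1],0],[0,[0,0,-1],0],[0,[0,0,-1],0],[0,[0,0,-1],0],[0,[0,0,-1],0],[0,[0,0,-1],0],[0,[0,0,-1],0],[0,[0,0,-1],0],[0,[0,0,-1],0],[0,[0,0,-1],0]]'; python3 - <<'E'
from h import *
s=get_image("scene");w=get_image("wrist");cs,cw=camera_info("scene"),camera_info("wrist")
b,B=disc(s,(337,219));u,A=disc(w,(318,160));print(b,B,u,A,*tri(cs,b,cw,u))
for v in((239,141),(304,166)):print(disc(s,v))
cv2.imwrite("pics/w9.png",w[:,:,::-1])
E
```

```text
time_s: 11.2
tcp_pos: [541.3, 219.0, 190.6]
tcp_rot: [-3.142, 0.0, 0.242]
wrist_force: [-0.3, 0.0, 0.3]
gripper_width: -0.0
[336.69387755 218.75510204] 49 [316.67060213 185.3364817 ] 847 [537.02459033 219.15603336  79.2671148 ] 0.610658060347022
(array([238.94117647, 141.64705882]), np.int32(34))
(array([304.32258065, 166.35483871]), np.int32(31))
```

View pics/w9.png

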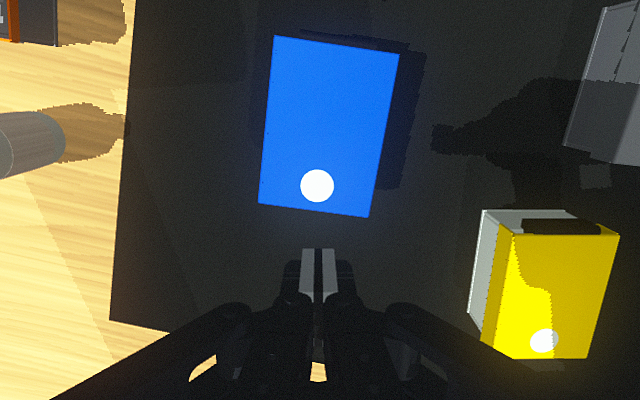

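The wrist view shows blue flat and shut, with its disc at (317,185). It triangulates to 79 mm, the same +3 mm offset the shut lids had before. Nothing moved since the last check, and the gripper is clear.

```bash
python3 -c "
from cell import *
print(hand_in())"
```

```text
the job is handed in; nothing more can be done
None
```

The blue lid is now latched shut, the green lid has sprung open, and the yellow lid was never touched. I handed the job in at about 11.3 s, and no verdict is reported.

- **Presses:** I pressed green, then blue, with shut fingers. Each needed one press, about 7 mm below shut height, with about 3–5 N measured upward on the tool. The grey boxes were left alone.
- **Last checks:**
  - **Heights:** Blue's press point measured 79 mm, with no orange rim showing. Green measured 112 mm, with its rim bared, and yellow 80 mm. These readings run about 3 mm high, as they did for the shut lids at the start.
  - **Stability:** All three were unchanged when checked again about 0.9 s later.
  - **Clearance:** The gripper was well clear, with about 0 N on the wrist.
- **What disagreed:** The real finger tip sat about 38 mm above the reported tool point. My first press on green therefore stopped in the air with no force. I felt downward until contact at a reported height of about 37.5 mm and used that offset for both presses.
- **Limit of the checks:** The arm hid blue from the top camera, so I confirmed it with the scene and wrist cameras.

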